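Chock two loggers in their transport crate

ROBOT

A 6-joint arm with a two-finger parallel gripper is mounted at the origin on a cart in front of the work surface, level with it; the furniture and walls round the work are solid. World frame = base frame: x ahead of the robot, y to its left, z up, the work surface at z = 0. Lengths are in m, angles in rad, forces in N, time in s.
With the tool pointing down it reaches from about 0.425 to 0.95 m from the base axis. Payload 3.5 kg.
Tool frame: the origin (TCP) lies at the very end of the fingers, on their centre line; the grasp point (between the pads) lies 19 mm behind it; z points along the fingers, y is the line along which they close (so a half turn about z gives the same grasp; the last joint's range is limited). The gripper opens to 85 mm and grips with 20 to 120 N. Pads are 22 mm wide; open, the fingers measure 114 mm over their backs; the gripper's body (76 mm by 85 mm) begins 54 mm behind the grasp point. The pads swing forward as they close: fully open they stand 13 mm farther back than shut.
Start: joints at [1.185, 0.286, 1.577, -0, 1.279, -0.15], TCP at [0.158, 0.656, 0.196] pointing down, gripper open.
Joint ranges: [-2.77, 2.77], [-0.9, 2.22], [0.21, 2.48], [-1.53, 4.67], [0.24, 2.81], [-2.84, 2.84]. Speed limits (rad/s): [2.79, 2.79, 3.14, 3.14, 3.14, 3.14].

INTERFACE

Orientations are given as a unit quaternion [x, y, z, w].
In Python, from plant import ctrl gives the robot as it stands.
- The arm moves only by the tool carry_out, never from a script. Its argument "deltas" is one flat list of numbers, 6 for each row, row after row: the shift along the tool's x, y, z in m, then the turn, a rotation vector about the tool's x, y, z in rad. A call has 1 to 5 rows; each row is the pose to reach, as a shift and turn from the pose commanded when the call began, along the tool's axes at that moment; what a row does not reach only later rows make up. A row lasts 1/8 s, in which the tool goes at most 62.5 mm and 10.7 degrees, less where a joint would pass 70% of its speed; a pose out of reach is approached as far as the arm can. A call with a gripper value outside its range is refused whole. "grip" is the opening in per cent of the stroke, from 0 (shut) to 100 (fully open), set as the call begins (left out, the last holds). The fingers move at their own pace and stop on an object; "grip_force" is the grip in N (left out, the last holds). Time passes only in rows, so rows that repeat a pose let the fingers close. It gives the time, the measured TCP pose, the force, the opening and the grip force at its end, in the units of the state.
- ctrl.get_state(): the state, without advancing time (a new reading comes with each control period).
- ctrl.read_camera(name): name is "side" or "top" or "wrist"; returns (picture, depth): 480x640x3 uint8, red, green, blue; 480x640 float32, m along the optical axis (not along the pixel's ray), 0 where there is no reading.
- ctrl.camera_model(name): a dict with "intrinsics" (3x3 intrinsics, pixels), "extrinsics" (4x4, takes a point from world to camera coordinates); the wrist camera has in their place "hand_eye" (4x4, takes a point from camera to tool coordinates, whose origin is the TCP and whose axes are the flange's). Camera axes: x right, y down, z forward; pixel columns grow to the right and rows downward; lengths in m; the calibration is good to about 2 mm. A picture is of the moment at which its call begins: read the wrist's pose just before it. camera_model takes no time and is no camera call.
- ctrl.sign_off(): hands the job in; it is judged then, once.
Trained networks look in the newest picture that a camera, given by its name, has taken for a name from the list of things; names that differ only in an ending like _2 or _b are one class to them, and where a whole thing is asked for, a point or a joint stands for the part that bears it (a point fixed in the world has none). Each returns a list of dicts, best first, with "score" (0 to 1); they miss things now and then, are a little off and sometimes report something else, mostly with a low value. They report only what shows in the picture. A call takes as long as a camera call.
- ctrl.find_in(camera, query): "uv" ([column, row] in pixels, amid what is visible of it).
The state is a dict: "time": time; "qpos": joint angles; "dq": joint speeds; "joint_efforts": joint torques, N m; "eef_pos": TCP position; "tcp_rot": TCP orientation; "contact_force": force on the tool from outside, world axes, zero at the start; "wrist_torque": the same for the moment, N m; "opening": opening from 0.0 (shut) to 1.0 (fully open); "finger_force": force on a finger pad.
Only numpy, scipy, OpenCV 4.12 (cv2) and the standard library are available. Lean on these libraries where they do the work, as an engineer would, in place of code of your own. Each camera call takes 0.05 s, during which the arm holds its last target. There are 200 camera calls.

TASK

The two instrument tubes in the open crate can still roll and slide, so block them up for transport: stand the long timber chock on the crate floor in the gap between the two tubes without sticking out past their ends, and the thick timber block across the empty end of the crate, closing off the tubes' ends. Ease both in gently, on edge as they stand now, until they rest flat on the crate floor; leave the tubes lying in their places, and leave the thin board offcut and the tape roll on the bench alone.

Things in the scene. Friction and masses are not known exactly. Their poses are not given: they have to be found in the camera images.
- crate: Low open plywood crate, firm on the bench (does not slide). Origin: centre of its underside, on the bench; z up, x along its length, y across. Inside 301 mm long (x -150.5 to 150.5), 146 mm wide (y -73 to 73); walls 12 mm thick; inner floor 21 mm and wall tops 61 mm above the origin. A wooden cleat outside each end wall, 18 mm deep, lower than the wall. The -x end is nearer the robot.
- crate_floor (a point): Centre of the crate's inner floor surface; axes as the crate's. The tubes lie along x, near the +x end: black along the +y wall, steel along the -y wall. Left free: the gap between the tubes (40 to 43 mm wide where narrowest, at the tubes' mid-height) and the empty end at -x (53 to 56 mm long, over the whole width).
- black_logger_mid (a point): Middle of the axis of the black plastic logger tube, a loose cylinder 240 mm long, 56 mm in diameter, 0.55 kg, lying on the crate floor; its x axis runs along the tube; its top is 56 mm above the crate floor (28 mm above this point).
- steel_logger_mid (a point): Middle of the axis of the stainless steel sensor tube, a loose cylinder 245 mm long, 47 mm in diameter, 0.62 kg, lying on the crate floor; its x axis runs along the tube; its top is 47 mm above the crate floor (23.5 mm above this point).
- black_logger: The same black tube; origin on its surface, 28 mm off its axis, at the middle of its length (turns as the tube rolls: use black_logger_mid).
- steel_logger: The same steel tube; origin on its surface, 23.5 mm off its axis, at the middle of its length (turns as the tube rolls: use steel_logger_mid).
- long_chock: The long chock: a pale sawn timber piece standing on edge, 220 mm long (its x), 38 mm thick (its y), 95 mm high (its z), about 0.36 kg. Origin: centre of its underside. The lower 12 mm is bevelled, 6 mm narrower all round at the foot. In the gap its top is 39 mm above the black tube: pinch it across its 38 mm near the top. Either way round.
- end_block: The end block: a pale sawn timber piece standing on edge, 135 mm long (its x), 50 mm thick (its y), 95 mm high (its z), about 0.29 kg, bevelled at the foot like the chock. Origin: centre of its underside. Its length goes across the crate (along the crate's y). Pinch it across its 50 mm near the top. Either way round.
- board_offcut: Thin board offcut of the same timber lying flat, 150 x 95 x 19 mm; too thin to hold anything, to be left alone. Origin: centre of its underside.
- tape_roll: Roll of tape lying flat, 100 mm across, 25 mm high; leave alone. Origin: centre of its underside.

How it is judged:
By the outcome, as a careful person would: the job done as asked, in the order asked, and still so for the second after the job is handed in, with the robot touching nothing.
It also fails if it takes over 64 s, if anything falls off the work surface, if the arm or the gripper's body presses on something with over 40 N, if the wrist force passes 120 N, or if a joint passes its speed limit or range.

## Working session

There is one attempt and no reset: what is moved stays moved. The work goes in short steps, Python scripts to look and compute and a tool call to move; the robot and the scene stay as the last step left them, time stands still between calls to the robot, and variables do not carry over. Pictures are saved under pics/ and viewed, at most 10 in all, crops included, and the job is handed in when it is done.

Besides the shell and the picture viewer there is one more tool, called after ">>>" in YAML: its name, and indented under it one key for each argument. carry_out: Moves the arm, as the interface text tells. Its arguments: {"type":"object","properties":{"deltas":{"type":"array"},"grip":{"type":"number"},"grip_force":{"type":"number"}},"required":["deltas"]}

```bash
mkdir -p pics; ls; cat > h.py <<'E'
import numpy as np, cv2
from plant import ctrl
from scipy.spatial.transform import Rotation as R
def snap(cam):
    s=ctrl.get_state(); im,d=ctrl.read_camera(cam); m=ctrl.camera_model(cam)
    K=np.array(m["intrinsics"])
    if cam=="wrist":
        T=np.eye(4);T[:3,:3]=R.from_quat(s["tcp_rot"]).as_matrix();T[:3,3]=s["eef_pos"]
        C=T@np.array(m["hand_eye"])
    else: C=np.linalg.inv(np.array(m["extrinsics"]))
    v,u=np.mgrid[:480,:640]
    P=np.stack([(u-K[0,2])/K[0,0]*d,(v-K[1,2])/K[1,1]*d,d],-1)@C[:3,:3].T+C[:3,3]
    P[d==0]=np.nan
    return im,d,P
def save(n,im): cv2.imwrite(f"pics/{n}.png",im[...,::-1])
E
python3 - <<'E'
from h import *
np.set_printoptions(precision=4,suppress=True)
s=ctrl.get_state();print(s)
out=[]
for c in ["top","side"]:
    im,d,P=snap(c); np.savez(f"{c}.npz",im=im,P=P)
    save(c+"0",im)
    for q in ["crate","long_chock","end_block","board_offcut","tape_roll","black_logger","steel_logger"]:
        for r in ctrl.find_in(c,q)[:2]:
            u,v=np.round(r["uv"]).astype(int); print(c,q,round(r["score"],2),u,v,P[v,u])
E
```

```text
pics
{'time': 0.0, 'qpos': array([ 1.185 ,  0.2872,  1.5781, -0.    ,  1.2786, -0.15  ]), 'dq': array([ 0.0011,  0.0004,  0.    , -0.0003,  0.0004, -0.0001]), 'joint_efforts': array([  0.0005, -40.5993, -29.2615,  -0.0002,   0.0059,  -0.    ]), 'eef_pos': array([0.1574, 0.6556, 0.1944]), 'tcp_rot': array([ 0.1176,  0.9931, -0.0011, -0.0003]), 'contact_force': array([0.2951, 0.5369, 0.1475]), 'wrist_torque': array([0.0076, 0.0578, 0.0042]), 'finger_force': 0.0, 'opening': 0.9976236043001595}
top crate 0.76 437 253 [ 0.5449 -0.0077  0.0183]
top long_chock 0.83 289 293 [0.4538 0.369  0.0953]
top end_block 0.67 438 256 [ 0.537  -0.0093  0.0209]
top end_block 0.59 292 230 [0.6052 0.3586 0.0985]
top board_offcut 0.94 200 286 [0.4757 0.6006 0.0221]
top tape_roll 0.65 314 167 [0.7787 0.3027 0.0148]
top black_logger 0.58 416 222 [0.6198 0.0533 0.0745]
top steel_logger 0.69 450 221 [ 0.6213 -0.0331  0.0649]
top steel_logger 0.41 436 254 [ 0.5424 -0.0048  0.0193]
side crate 0.72 353 198 [0.5189 0.072  0.06  ]
side long_chock 0.85 340 270 [0.4386 0.4126 0.0838]
side end_block 0.97 279 252 [0.5891 0.4004 0.081 ]
side end_block 0.18 353 198 [0.5189 0.072  0.06  ]
side board_offcut 0.88 290 347 [0.4736 0.6083 0.0162]
side tape_roll 0.71 236 233 [0.7663 0.2736 0.0063]
side black_logger 0.69 320 186 [0.6145 0.0689 0.073 ]
side steel_logger 0.75 332 176 [ 0.6116 -0.0208  0.059 ]
```

View pics/top0.png

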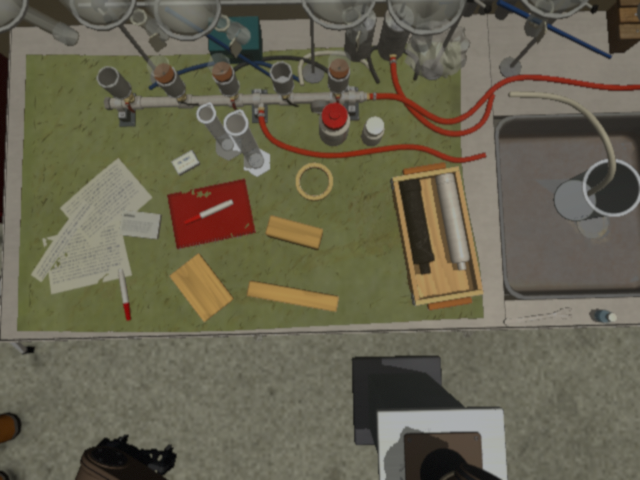

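View pics/side0.png

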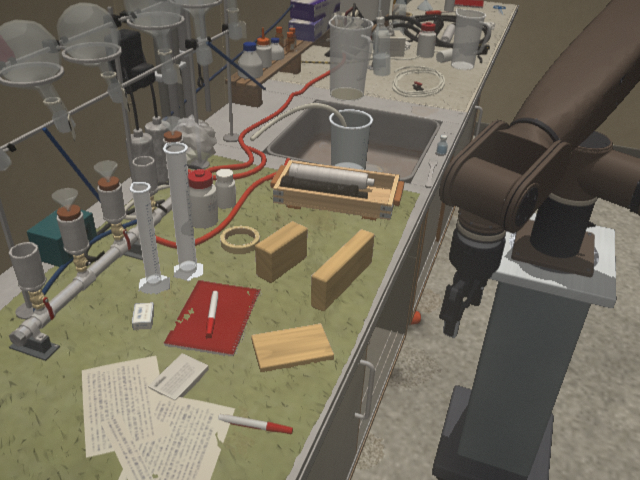

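```bash
python3 - <<'E'
from h import *
np.set_printoptions(precision=4,suppress=True)
P=np.load("top.npz")["P"];x,y,z=P[...,0],P[...,1],P[...,2]
def rect(m,n):
    k,l,st,c=cv2.connectedComponentsWithStats(m.astype(np.uint8))
    for i in range(1,k):
        if st[i,4]>60:
            q=P[l==i]; r=cv2.minAreaRect((q[:,:2]*1000).astype(np.float32))
            # PCA
            print(n,st[i,4],"rect",np.round(r[0],1),np.round(r[1],1),round(r[2],2),"zmed",np.median(q[:,2]).round(4), "mean",q.mean(0))
rect((z>.088)&(z<.106)&(y>.2)&(y<.5),"timber")
# top of tubes: ridge
for n,m in [("crate",(z>.05)&(y<.13)&(y>-.16)&(x>.3)),("floor",(z>.014)&(z<.028)&(y<.1)&(y>-.12)&(x>.35)&(x<.75)),("all",(z>.066)&(y<.13)&(y>-.16)&(x>.4))]: rect(m,n)
E
```

```text
timber 275 rect [1113.7  467.4] [63.9 89.6] 89.75 zmed 0.0898 mean [1.1215 0.456  0.0901]
timber 179 rect [858.5 245.8] [44.2 77.1] 13.41 zmed 0.1016 mean [0.8519 0.2479 0.1006]
timber 1130 rect [603.4 354.6] [134.9  50. ] 73.31 zmed 0.095 mean [0.6031 0.3544 0.0949]
timber 1455 rect [447.7 361.1] [219.7  38.2] 78.61 zmed 0.0949 mean [0.4478 0.361  0.0949]
crate 6653 rect [1035.6  -11.8] [332.4 283.9] 0.05 zmed 0.3288 mean [0.9804 0.0014 0.3154]
crate 275 rect [936.9  71. ] [121.2  25.9] 69.84 zmed 0.0601 mean [0.938  0.0751 0.0596]
crate 6216 rect [589.5  -0.5] [360.9 172.5] 8.12 zmed 0.0624 mean [0.6059 0.0035 0.0634]
floor 2923 rect [590.5  -5. ] [302.1 141.2] 8.22 zmed 0.021 mean [ 0.5482 -0.0128  0.021 ]
all 6463 rect [1021.3  -11.8] [303.8 283.9] 0.05 zmed 0.3548 mean [0.9779 0.0006 0.3229]
all 554 rect [633.5 -42.6] [225.8  29.5] 8.25 zmed 0.0681 mean [ 0.6313 -0.0427  0.0683]
all 1300 rect [624.9  48.7] [213.2  48.2] 8.24 zmed 0.0725 mean [0.6246 0.0498 0.0726]
```

The top view shows the crate at (393–480, 168–305), the chock at (250–338, 283–308) and the block at (268–322, 217–246). The offcut is at (200, 286) and the tape at (314, 180). The side view shows both timbers upright and the tubes towards the crate's +x end. Next I'll fit the crate and tubes more closely and plan the approach to the chock.

```bash
cat >> h.py <<'E'
def down(yaw): # tool y at given yaw (deg), z down
    a=np.radians(yaw); y=np.array([np.cos(a),np.sin(a),0]); z=np.array([0,0,-1.]); return R.from_matrix(np.stack([np.cross(y,z),y,z],1))
def plan(wps,p=None,r=None):
    """wps: (xyz,yaw,nrows); prints calls of <=5 rows in tool axes at call start"""
    s=ctrl.get_state()
    p=np.array(s["eef_pos"] if p is None else p); r=R.from_quat(s["tcp_rot"]) if r is None else r
    for x,yaw,n in wps:
        x=np.array(x);t=down(yaw)
        rv=(r.inv()*t).as_rotvec()
        p0,r0=p,r; k=0
        while k<n:
            m=min(5,n-k); rows=[]
            pc,rc=p,r
            for j in range(1,m+1):
                f=(k+j)/n; q=p0+(x-p0)*f; o=r0*R.from_rotvec(rv*f)
                rows.append(np.r_[np.round(rc.inv().apply(q-pc),4),np.round((rc.inv()*o).as_rotvec(),3)])
            p=pc+rc.apply(rows[-1][:3]); r=rc*R.from_rotvec(rows[-1][3:]); k+=m
            print("["+", ".join(f"{v:g}" for v in np.concatenate(rows))+"]")
        print("--")
E
cat > crate.py <<'E'
from h import *
def crate(P,c0=(.5895,-.0005),yaw0=8.2,show=True):
    from scipy.optimize import least_squares
    a=np.radians(yaw0);e=np.array([np.cos(a),np.sin(a)]);f=np.array([-e[1],e[0]])
    q=P.reshape(-1,3);q=q[~np.isnan(q[:,0])];d=q[:,:2]-c0;X=d@e;Y=d@f;Z=q[:,2]
    w=(np.abs(Z-.061)<.004)
    for n,m,v in [("+y",w&(abs(Y-.079)<.012)&(abs(X)<.14),Y),("-y",w&(abs(Y+.079)<.012)&(abs(X)<.14),Y),("-x",w&(abs(X+.1565)<.012)&(abs(Y)<.065),X),("+x",w&(abs(X-.1565)<.012)&(abs(Y)<.065),X)]:
        if m.sum()>20:
            o=X if v is Y else Y
            print("wall",n,m.sum(),"mid mm",(np.percentile(v[m],[1,99]).mean()*1e3).round(2),"slope deg",np.degrees(np.polyfit(o[m],v[m],1)[0]).round(2))
    for n,r,yc in [("black",.028,.044),("steel",.0235,-.048)]:
        m=(abs(Y-yc)<r-.003)&(Z>.021+1.3*r)&(Z<.085)&(X>-.08)&(X<.13)
        if m.sum()<30: continue
        g=lambda p:np.hypot(Y[m]-p[0]-p[2]*(X[m]-.025),Z[m]-p[1])-r
        s=least_squares(g,[yc,.021+r,0],loss="soft_l1",f_scale=.001)
        m2=(abs(Y-s.x[0])<r-.006)&(Z>.021+1.3*r)&(Z<.085)
        print(n,m.sum(),"y mm",(s.x[0]*1e3).round(2),"z",(s.x[1]*1e3).round(2),"slope deg",np.degrees(s.x[2]).round(2),"xends",(np.percentile(X[m2&(abs(X)<.149)],[.5,99.5])*1e3).round(1))
E
python3 - <<'E'
from crate import *
for c in("top","side"): print(c);crate(np.load(c+".npz")["P"])
plan([((.448,.361,.19),-11.4,10),((.448,.361,.068),-11.4,5)])
E
```

```text
top
wall +y 564 mid mm 76.27 slope deg -0.42
wall -y 561 mid mm -76.54 slope deg -0.04
wall -x 304 mid mm -159.2 slope deg 0.17
wall +x 300 mid mm 156.86 slope deg 0.57
black 1533 y mm 43.26 z 46.32 slope deg 0.04 xends [-88.1 147.3]
steel 1369 y mm -48.98 z 44.4 slope deg -0.23 xends [-92.3 147.2]
side
wall +y 436 mid mm 78.78 slope deg -0.82
wall -y 236 mid mm -77.13 slope deg -0.18
wall -x 133 mid mm -159.95 slope deg -0.54
wall +x 120 mid mm 157.06 slope deg 1.37
black 744 y mm 44.0 z 46.71 slope deg 0.34 xends [-90.1 146.1]
steel 571 y mm -49.0 z 44.68 slope deg -0.27 xends [-133.9  145.8]
[-0.0351, -0.0219, 0.0006, -0, -0, 0.153, -0.0703, -0.0439, 0.0012, -0, -0, 0.307, -0.1054, -0.0658, 0.0018, -0, -0, 0.46, -0.1405, -0.0877, 0.0023, -0, -0, 0.614, -0.1757, -0.1097, 0.0029, -0, -0, 0.767]
[-0.0405, 0.0086, 0.0006, -0, -0, 0.153, -0.081, 0.0172, 0.0012, -0, -0, 0.307, -0.1215, 0.0258, 0.0018, -0, -0, 0.46, -0.162, 0.0344, 0.0024, -0, -0, 0.614, -0.2025, 0.043, 0.0029, -0, -0, 0.767]
--
[-0, -0, 0.0244, -0, 0, -0, -0, -0, 0.0488, -0, 0, -0, -0, -0, 0.0732, -0, 0, -0, -0, -0, 0.0976, -0, 0, -0, -0, -0, 0.122, -0, 0, -0]
--
```

>>> carry_out:
  deltas: [-0.0351,-0.0219,0,0,0,0.153,-0.0703,-0.0439,0,0,0,0.307,-0.1054,-0.0658,0,0,0,0.46,-0.1405,-0.0877,0,0,0,0.614,-0.1757,-0.1097,0,0,0,0.767]
  grip: 100

```text
time: 1.42
eef_pos: [0.3037, 0.5076, 0.196]
tcp_rot: [0.483, 0.876, 0.0, 0.0]
contact_force: [0.6, 0.2, 0.3]
opening: 0.997
finger_force: 0.0
```

>>> carry_out:
  deltas: [-0.0405,0.0086,0,0,0,0.153,-0.081,0.0172,0,0,0,0.307,-0.1215,0.0258,0,0,0,0.46,-0.162,0.0344,0,0,0,0.614,-0.2025,0.043,0,0,0,0.767]

```text
time: 2.05
eef_pos: [0.449, 0.36, 0.1961]
tcp_rot: [0.775, 0.631, 0.0, 0.0]
contact_force: [-1.1, 0.2, 0.6]
opening: 0.997
finger_force: 0.0
```

>>> carry_out:
  deltas: [0,0,0,0,0,0,0,0,0,0,0,0]

```text
time: 2.3
eef_pos: [0.4478, 0.3613, 0.1959]
tcp_rot: [0.774, 0.634, -0.0, -0.0]
contact_force: [-0.4, -0.4, -0.2]
opening: 0.999
finger_force: 0.0
```

```bash
python3 - <<'E'
from h import *
np.set_printoptions(precision=4,suppress=True)
im,d,P=snap("wrist");save("w1",im)
q=P[(P[...,2]>.085)&(P[...,2]<.105)&(P[...,1]>.2)&(P[...,1]<.5)]
a=q[(q[:,0]<.53)]
for q in(a,):
    r=cv2.minAreaRect((q[:,:2]*1000).astype(np.float32));print(len(q),r,q.mean(0))
s=ctrl.get_state();print(s["time"],s["eef_pos"],s["contact_force"])
plan([((.448,.361,.061),-11.4,5)])
E
```

```text
12345 ((447.0762939453125, 363.00152587890625), (219.6111297607422, 38.138038635253906), 78.44583129882812) [0.4498 0.3762 0.0946]
2.35 [0.4474 0.3616 0.1958] [0.1812 0.1295 1.0835]
[-0.0001, 0.0001, 0.027, -0, -0, 0, -0.0002, 0.0003, 0.0539, -0, -0, 0.001, -0.0003, 0.0004, 0.0809, -0, -0, 0.001, -0.0004, 0.0006, 0.1079, -0, -0, 0.001, -0.0005, 0.0007, 0.1348, -0, -0, 0.001]
--
```

>>> carry_out:
  deltas: [0,0,0.035,0,0,0,0,0,0.07,0,0,0,0,0,0.1,0,0,0,0,0,0.122,0,0,0,0,0,0.135,0,0,0]

```text
time: 2.98
eef_pos: [0.4465, 0.3616, 0.0594]
tcp_rot: [0.773, 0.634, -0.001, -0.0]
contact_force: [-0.5, 1.0, 0.8]
opening: 0.998
finger_force: 0.0
```

>>> carry_out:
  deltas: [0,0,0,0,0,0,0,0,0,0,0,0,0,0,0,0,0,0,0,0,0,0,0,0,0,0,0,0,0,0]
  grip: 0
  grip_force: 70

```text
time: 3.6
eef_pos: [0.4483, 0.3611, 0.0612]
tcp_rot: [0.774, 0.633, 0.0, 0.0]
contact_force: [0.2, 0.0, 0.5]
opening: -0.002
finger_force: 0.0
```

>>> carry_out:
  deltas: [0,0,0,0,0,0,0,0,0,0,0,0,0,0,0,0,0,0]

```text
time: 3.98
eef_pos: [0.448, 0.361, 0.0608]
tcp_rot: [0.774, 0.633, -0.0, -0.0]
contact_force: [-0.2, 0.2, -0.1]
opening: -0.0
finger_force: 0.0
```

```bash
python3 - <<'E'
from h import *
a,_,_=snap("side");b,_,_=snap("wrist")
save("m1",np.hstack([cv2.resize(a[200:340,180:420],(400,233)),cv2.resize(b,(311,233))]))
E
```

```text
(no output)
```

View pics/m1.png

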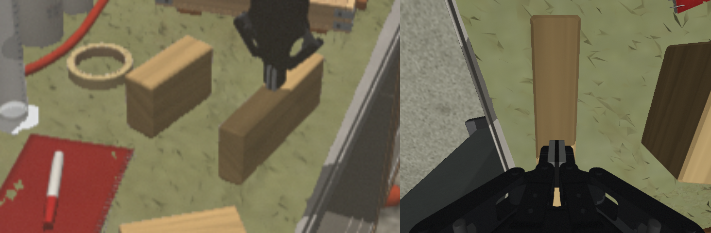

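The crop shows the shut fingers in line with the middle of the chock and apparently just above its top, with the chock still standing in place. I'll measure the real fingertip height against the reported one.

```bash
python3 - <<'E'
from h import *
np.set_printoptions(precision=4,suppress=True)
s=ctrl.get_state();print(s["eef_pos"],s["qpos"],s["opening"],s["finger_force"],s["contact_force"])
for c in("side","top"):
    im,d,P=snap(c)
    m=ctrl.camera_model(c);E=np.array(m["extrinsics"]);K=np.array(m["intrinsics"])
    t=K@(E@np.r_[s["eef_pos"],1])[:3];print(c,"tcp px",t[:2]/t[2],t[2])
    dark=im.max(-1)<60
    k=dark&(np.abs(P[...,0]-.448)<.06)&(np.abs(P[...,1]-.361)<.06)&(P[...,2]>.03)
    q=P[k];
    if len(q): print(c,len(q),"lowest dark",q[np.argsort(q[:,2])[:8]])
    k=(P[...,2]>.085)&(P[...,2]<.105)&(P[...,1]>.24)&(P[...,1]<.48)&(P[...,0]<.51)&(P[...,0]>.38)&~dark
    q=P[k];print(cv2.minAreaRect((q[:,:2]*1000).astype(np.float32)))
    v,u=np.round(t[:2]/t[2]).astype(int)[::-1]
    if c=="side":
        save("m2",cv2.resize(im[v-60:v+30,u-60:u+60],(640,480),interpolation=cv2.INTER_CUBIC)); 
        for dv in range(-30,12,4): print(dv,P[v+dv,u],im[v+dv,u])
E
```

```text
[0.448  0.361  0.0608] [ 0.502   0.2189  1.9237 -0.      0.9991  0.701 ] 0.0009114388966471325 0.0 [-0.4901 -0.4126 -0.257 ]
side tcp px [343.0139 264.2767] 1.4145650341935658
side 3053 lowest dark [[0.4394 0.3734 0.1059]
 [0.4405 0.3702 0.1062]
 [0.4581 0.3669 0.1072]
 [0.4412 0.3681 0.1073]
 [0.4377 0.3717 0.108 ]
 [0.4359 0.3634 0.1084]
 [0.435  0.3591 0.1086]
 [0.4484 0.3748 0.1097]]
((446.43853759765625, 366.3694152832031), (222.2036895751953, 41.12800598144531), 78.96956634521484)
-30 [0.4523 0.3621 0.1434] [50 47 40]
-26 [0.4505 0.3663 0.1359] [52 49 43]
-22 [0.4473 0.3747 0.1315] [73 71 68]
-18 [0.4464 0.3759 0.1218] [84 82 77]
-14 [0.4466 0.3732 0.1091] [88 86 82]
-10 [0.4475 0.3683 0.0947] [102  91  74]
-6 [0.4429 0.3816 0.094 ] [118 100  70]
-2 [0.4361 0.4023 0.0991] [114  97  69]
2 [0.4348 0.4044 0.0901] [88 75 53]
6 [0.435  0.4018 0.0772] [87 75 54]
10 [0.4335 0.4047 0.0686] [85 74 53]
top tcp px [293.2032 294.981 ] 1.2370862505370122
top 1074 lowest dark [[0.4003 0.3597 0.1821]
 [0.3983 0.3619 0.1834]
 [0.3982 0.3597 0.1835]
 [0.5064 0.3575 0.1845]
 [0.3963 0.3662 0.1854]
 [0.5019 0.3598 0.1858]
 [0.39   0.3729 0.186 ]
 [0.3902 0.3795 0.1861]]
((447.932861328125, 361.06756591796875), (219.75100708007812, 37.91661071777344), 78.45265197753906)
```

View pics/m2.png

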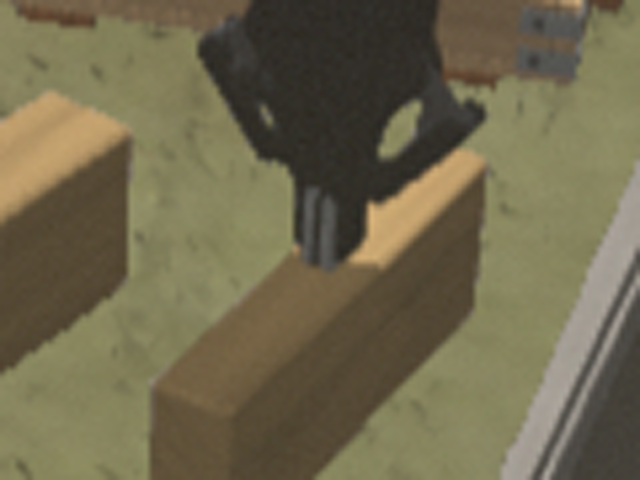

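The fingertips appear to end right at the chock's top (z about 0.095) while the reported TCP is 0.061, with no force. I'll raise the arm and measure the true tip height in free air.

>>> carry_out:
  deltas: [0,0,-0.03,0,0,0,0,0,-0.06,0,0,0,0,0,-0.08,0,0,0,0,0,-0.08,0,0,0]

```text
time: 4.68
eef_pos: [0.4492, 0.3617, 0.1428]
tcp_rot: [0.774, 0.633, 0.002, 0.0]
contact_force: [0.2, 0.8, -0.1]
opening: 0.003
finger_force: 0.0
```

```bash
python3 - <<'E'
from h import *
np.set_printoptions(precision=4,suppress=True)
s=ctrl.get_state();print(s["eef_pos"],s["opening"])
im,d,P=snap("side")
m=ctrl.camera_model("side");E=np.array(m["extrinsics"]);K=np.array(m["intrinsics"])
def px(p):
    t=K@(E@np.r_[p,1])[:3];return t[:2]/t[2]
for dz in(0,.02,.04): print(dz,px(s["eef_pos"]+[0,0,dz]))
u,v=np.round(px(s["eef_pos"])).astype(int)
for dv in range(-30,14,2): print(dv,P[v+dv,u],im[v+dv,u])
im=im.copy()
save("m3",cv2.resize(im[v-70:v+50,u-80:u+80],(640,480),interpolation=cv2.INTER_CUBIC))
E
```

```text
[0.4492 0.3617 0.1428] 0.002678164487266263
0 [344.4067 234.4489]
0.02 [344.906  226.8585]
0.04 [345.4136 219.1414]
-30 [0.4532 0.3661 0.2226] [50 48 42]
-28 [0.4517 0.3701 0.2202] [50 47 40]
-26 [0.4509 0.3718 0.2164] [61 57 53]
-24 [0.4504 0.3725 0.212 ] [55 53 47]
-22 [0.4497 0.3737 0.2078] [57 53 48]
-20 [0.4493 0.3741 0.2032] [60 56 52]
-18 [0.4489 0.3745 0.1985] [64 61 57]
-16 [0.4486 0.3748 0.1936] [67 64 61]
-14 [0.4492 0.3717 0.1865] [76 75 70]
-12 [0.449  0.3712 0.1812] [79 78 72]
-10 [0.5256 0.1172 0.0027] [135 132  93]
-8 [0.5211 0.1309 0.0059] [141 138  98]
-6 [0.5179 0.1403 0.0061] [140 137  98]
-4 [0.5165 0.1438 0.0023] [139 136  96]
-2 [0.5117 0.1583 0.0063] [136 134  93]
0 [0.5096 0.1641 0.0042] [140 138  97]
2 [0.5069 0.1721 0.0037] [139 137  95]
4 [0.5036 0.1818 0.0044] [137 136  94]
6 [0.5007 0.1904 0.0045] [136 133  93]
8 [0.498  0.1982 0.004 ] [136 135  95]
10 [0.4579 0.331  0.0949] [160 145 112]
12 [0.4549 0.3399 0.096 ] [199 164 112]
```

View pics/m3.png

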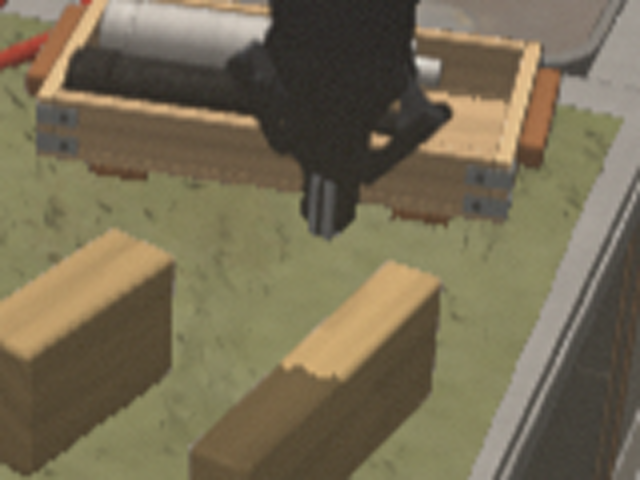

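In free air the tips really sit at z≈0.178 while the TCP reads 0.143, so the true fingertips are about 35 mm higher than reported (x and y agree). I'll work with that offset: open, then go down to a reported z of about 0.027.

>>> carry_out:
  deltas: [0,0,0,0,0,0,0,0,0,0,0,0,0,0,0,0,0,0,0,0,0,0,0,0,0,0,0,0,0,0]
  grip: 100

```text
time: 5.35
eef_pos: [0.4481, 0.3611, 0.1408]
tcp_rot: [0.774, 0.633, -0.0, -0.0]
contact_force: [0.0, -0.1, 0.9]
opening: 1.0
finger_force: 0.0
```

>>> carry_out:
  deltas: [0,0,0.03,0,0,0,0,0,0.06,0,0,0,0,0,0.085,0,0,0,0,0,0.103,0,0,0,0,0,0.114,0,0,0]

```text
time: 5.98
eef_pos: [0.4479, 0.3609, 0.0259]
tcp_rot: [0.774, 0.633, -0.0, -0.0]
contact_force: [0.2, 1.1, 0.2]
opening: 0.997
finger_force: 0.0
```

>>> carry_out:
  deltas: [0,0,0,0,0,0,0,0,0,0,0,0,0,0,0,0,0,0,0,0,0,0,0,0,0,0,0,0,0,0]
  grip: 0
  grip_force: 70

```text
time: 6.6
eef_pos: [0.4488, 0.3617, 0.0283]
tcp_rot: [0.774, 0.633, 0.001, 0.0]
contact_force: [-1.5, -0.1, 6.1]
opening: 0.433
finger_force: 71.3
```

>>> carry_out:
  deltas: [0,0,0,0,0,0,0,0,-0.005,0,0,0,0,0,-0.01,0,0,0]

```text
time: 6.98
eef_pos: [0.447, 0.3603, 0.0357]
tcp_rot: [0.774, 0.633, -0.001, -0.0]
contact_force: [0.3, 0.3, -3.3]
opening: 0.439
finger_force: 70.3
```

```bash
python3 - <<'E'
from h import *
s=ctrl.get_state();print(s["eef_pos"])
plan([((.448,.361,.15),-11.4,4),((.619,-.0014,.15),-81.8,10)])
E
```

```text
[0.44701645 0.36031516 0.03573024]
[0.0002, 0.0002, -0.0286, -0, 0, 0, 0.0003, 0.0003, -0.0571, -0.001, 0.001, 0, 0.0005, 0.0005, -0.0857, -0.001, 0.001, 0, 0.0007, 0.0006, -0.1143, -0.002, 0.002, 0]
--
[-0.0322, 0.0239, 0, 0, -0, 0.123, -0.0643, 0.0478, 0, 0, -0, 0.246, -0.0965, 0.0718, 0, 0, -0, 0.369, -0.1286, 0.0957, 0, 0, -0, 0.492, -0.1608, 0.1196, 0, 0, -0, 0.614]
[-0.0125, 0.0381, 0, 0, -0, 0.123, -0.025, 0.0762, 0, 0, -0, 0.246, -0.0374, 0.1142, 0, 0, -0, 0.369, -0.0499, 0.1523, 0, 0, -0, 0.492, -0.0624, 0.1904, 0, 0, -0, 0.615]
--
```

>>> carry_out:
  deltas: [0,0,-0.028,0,0,0,0,0,-0.057,0,0,0,0,0,-0.086,0,0,0,0,0,-0.114,0,0,0]

```text
time: 7.48
eef_pos: [0.4475, 0.3605, 0.1509]
tcp_rot: [0.774, 0.633, -0.001, -0.0]
contact_force: [0.3, 0.4, -4.1]
opening: 0.431
finger_force: 70.7
```

>>> carry_out:
  deltas: [-0.0322,0.0239,0,0,0,0.123,-0.0643,0.0478,0,0,0,0.246,-0.0965,0.0718,0,0,0,0.369,-0.1286,0.0957,0,0,0,0.492,-0.1608,0.1196,0,0,0,0.614]

```text
time: 8.1
eef_pos: [0.5332, 0.1783, 0.15]
tcp_rot: [0.93, 0.368, -0.001, -0.0]
contact_force: [-0.2, -0.1, -3.5]
opening: 0.435
finger_force: 71.0
```

>>> carry_out:
  deltas: [-0.0125,0.0381,0,0,0,0.123,-0.025,0.0762,0,0,0,0.246,-0.0374,0.1142,0,0,0,0.369,-0.0499,0.1523,0,0,0,0.492,-0.0624,0.1904,0,0,0,0.615]

```text
time: 8.72
eef_pos: [0.6187, -0.0026, 0.1498]
tcp_rot: [0.998, 0.069, -0.001, -0.0]
contact_force: [-0.2, 0.2, -2.9]
opening: 0.432
finger_force: 70.9
```

>>> carry_out:
  deltas: [0,0,0,0,0,0,0,0,0,0,0,0]

```text
time: 8.98
eef_pos: [0.6182, -0.0012, 0.1498]
tcp_rot: [0.997, 0.071, -0.001, -0.0]
contact_force: [-0.5, 0.7, -3.7]
opening: 0.436
finger_force: 71.1
```

```bash
python3 - <<'E'
from crate import *
np.set_printoptions(precision=4,suppress=True)
s=ctrl.get_state();print(s["time"],s["eef_pos"],s["opening"],"yaw",np.degrees(np.arctan2(*R.from_quat(s["tcp_rot"]).as_matrix()[[1,0],1])))
ims=[]
for c in("wrist","side","top"):
    im,d,P=snap(c);ims.append(im);np.savez("p_"+c,P=P,im=im);print(c)
    if c!="side": crate(P)
    q=P[(abs(P[...,2]-.217)<.012)&(abs(P[...,0]-.62)<.16)&(abs(P[...,1])<.08)]
    if len(q)>50: print("chock top",len(q),q[:,2].mean(),cv2.minAreaRect((q[:,:2]*1000).astype(np.float32)))
save("m4",np.hstack([cv2.resize(ims[0],(400,300)),cv2.resize(ims[1][130:280,240:440],(400,300))]))
E
```

```text
8.975 [ 0.6182 -0.0012  0.1498] 0.43647433030083277 yaw -81.81309187712627
wrist
wall +y 4873 mid mm 76.57 slope deg -0.39
wall -y 4236 mid mm -77.53 slope deg -0.08
wall -x 199 mid mm -156.08 slope deg 0.19
wall +x 1555 mid mm 157.0 slope deg 1.21
black 8012 y mm 44.2 z 46.62 slope deg 0.07 xends [-39.2 147.3]
steel 5250 y mm -46.95 z 44.28 slope deg -0.31 xends [-33.7 147.2]
chock top 50888 0.21640142221909062 ((655.1304931640625, -1.0525360107421875), (76.31707763671875, 148.52987670898438), 86.89990234375)
side
chock top 779 0.21460034303547282 ((616.4434814453125, 4.253700256347656), (219.76463317871094, 66.70423126220703), 13.252643585205078)
top
wall +y 556 mid mm 76.09 slope deg -0.64
wall -x 192 mid mm -159.2 slope deg 0.29
wall +x 181 mid mm 157.55 slope deg -3.38
black 1536 y mm 43.47 z 46.42 slope deg -0.0 xends [-88.1 147.3]
chock top 595 0.2158694021636568 ((619.2262573242188, 9.801776885986328), (220.35665893554688, 39.243019104003906), 1.9550246000289917)
```

View pics/m4.png

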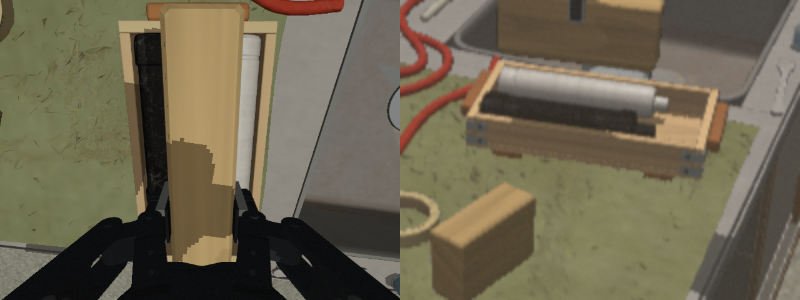

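The wrist view shows the held chock over the gap, with the black tube left (150, 120) and the steel tube right (250, 110). The side crop shows the tubes in place with narrow end stubs at the -x end, near (648, 130) and (662, 103). I'll measure the chock's offset and yaw relative to the gap, and the stub ends.

```bash
python3 - <<'E'
from h import *
np.set_printoptions(precision=2,suppress=True)
a=np.radians(8.2);e=np.array([np.cos(a),np.sin(a)]);f=np.array([-e[1],e[0]])
def cf(P): d=P[...,:2]-[.5895,-.0005]; return d@e*1e3,d@f*1e3,P[...,2]*1e3
for c in("wrist","top"):
    X,Y,Z=cf(np.load(f"p_{c}.npz")["P"])
    k=(abs(Z-216)<5)&(abs(Y+5)<35); lo,hi=[],[]; xs=range(-80,140,10)
    R_=[]
    for x in xs:
        y=Y[k&(abs(X-x)<5)]
        if len(y)>10:R_.append((x,np.percentile(y,1),np.percentile(y,99)))
    R_=np.array(R_);print(c,"chock x,lo,hi\n",R_)
    print("xend",np.percentile(X[k],[.2,99.8]))
for src in("top.npz","side.npz"):
    X,Y,Z=cf(np.load(src)["P"])
    for n,yc,zc,r in(("black",44,49,28),("steel",-48,44.5,23.5)):
        k=(abs(Y-yc)<8)&(Z>32)&(Z<85)&(abs(X)<150)
        pr=[(x,np.round(np.percentile(Z[k&(abs(X-x)<1.5)],90),0)) for x in range(-116,-80,2) if (k&(abs(X-x)<1.5)).any()]
        print(src,n,[(int(p),int(q)) for p,q in pr], X[k].max())
E
```

```text
wrist chock x,lo,hi
 [[-10.   -22.54   6.01]
 [  0.   -22.53  14.67]
 [ 10.   -22.44  14.56]
 [ 20.   -22.42  14.66]
 [ 30.   -22.53  14.7 ]
 [ 40.   -34.67  26.91]
 [ 50.   -22.54  14.49]
 [ 60.   -22.55  14.41]
 [ 70.   -22.56  14.5 ]
 [ 80.   -22.59  14.46]
 [ 90.   -22.66  14.47]
 [100.   -22.65  14.42]
 [110.   -22.64  14.35]
 [120.   -22.71  14.34]
 [130.   -22.72  14.38]]
xend [ -4.85 138.33]
top chock x,lo,hi
 [[-80.     2.39  14.55]
 [-70.     2.08  14.84]
 [ 10.    11.55  14.96]
 [ 50.     3.61  15.03]
 [ 60.     0.93  14.51]
 [ 70.    -2.86  14.68]
 [ 80.    -6.14  14.45]
 [ 90.   -10.07  15.28]
 [100.   -15.37  14.43]
 [110.   -21.06  14.14]
 [120.   -23.44  13.43]
 [130.   -22.92  14.87]]
xend [-79.69 138.93]
top.npz black [(-90, 64), (-88, 63), (-86, 64), (-84, 64), (-82, 62)] 148.6260643524198
top.npz steel [(-96, 56), (-94, 57), (-92, 54), (-90, 55), (-88, 56), (-86, 55), (-84, 56), (-82, 57)] 148.72932024442716
side.npz black [(-94, 54), (-92, 60), (-90, 61), (-88, 62), (-86, 63), (-84, 62), (-82, 64)] 147.5133118778193
side.npz steel [(-98, 52), (-96, 54), (-94, 54), (-92, 48), (-90, 56), (-88, 57), (-86, 56), (-84, 52), (-82, 52)] 149.64987949148278
```

Chock yaw is within 0.1° of the crate. Its centre is at y ≈ -4.1 mm against a gap centre of -3.6 to -5.1, and it spans x from -80 to 139, inside the tube ends at about -91 and 149. I'll lower it.

>>> carry_out:
  deltas: [0,0,0.015,0,0,0,0,0,0.03,0,0,0,0,0,0.042,0,0,0,0,0,0.05,0,0,0,0,0,0.055,0,0,0]

```text
time: 9.75
eef_pos: [0.6188, -0.0014, 0.095]
tcp_rot: [0.997, 0.071, -0.0, -0.0]
contact_force: [-0.3, -0.5, -3.6]
opening: 0.434
finger_force: 71.2
```

>>> carry_out:
  deltas: [0,0,0.004,0,0,0,0,0,0.008,0,0,0,0,0,0.012,0,0,0,0,0,0.016,0,0,0,0,0,0.016,0,0,0]

```text
time: 10.38
eef_pos: [0.6187, -0.0014, 0.0793]
tcp_rot: [0.997, 0.071, -0.0, -0.0]
contact_force: [-0.7, 1.1, -4.5]
opening: 0.438
finger_force: 71.2
```

>>> carry_out:
  deltas: [0,0,0.003,0,0,0,0,0,0.006,0,0,0,0,0,0.009,0,0,0,0,0,0.012,0,0,0,0,0,0.012,0,0,0]

```text
time: 11.0
eef_pos: [0.6188, -0.0014, 0.0674]
tcp_rot: [0.997, 0.071, -0.0, -0.0]
contact_force: [-0.3, -0.3, -4.2]
opening: 0.431
finger_force: 71.2
```

>>> carry_out:
  deltas: [0,0,0.003,0,0,0,0,0,0.006,0,0,0,0,0,0.009,0,0,0,0,0,0.012,0,0,0,0,0,0.012,0,0,0]

```text
time: 11.62
eef_pos: [0.6187, -0.0014, 0.0554]
tcp_rot: [0.997, 0.071, -0.0, -0.0]
contact_force: [-0.3, 0.3, -3.7]
opening: 0.43
finger_force: 71.2
```

>>> carry_out:
  deltas: [0,0,0.001,0,0,0,0,0,0.002,0,0,0,0,0,0.003,0,0,0,0,0,0.004,0,0,0,0,0,0.005,0,0,0]

```text
time: 12.25
eef_pos: [0.6191, -0.0015, 0.0508]
tcp_rot: [0.997, 0.071, 0.0, -0.0]
contact_force: [0.2, -0.3, -3.6]
opening: 0.436
finger_force: 71.2
```

>>> carry_out:
  deltas: [0,0,0.0005,0,0,0,0,0,0.001,0,0,0,0,0,0.001,0,0,0]

```text
time: 12.62
eef_pos: [0.6191, -0.0014, 0.0498]
tcp_rot: [0.997, 0.071, 0.0, 0.0]
contact_force: [0.0, -0.1, -3.1]
opening: 0.431
finger_force: 71.2
```

>>> carry_out:
  deltas: [0,0,0.0005,0,0,0,0,0,0.001,0,0,0,0,0,0.0015,0,0,0,0,0,0.0015,0,0,0]

```text
time: 13.12
eef_pos: [0.6193, -0.0014, 0.0493]
tcp_rot: [0.997, 0.071, 0.0, 0.0]
contact_force: [-3.5, 0.6, 3.5]
opening: 0.435
finger_force: 72.0
```

```bash
python3 - <<'E'
from h import *
print(ctrl.get_state()["contact_force"])
for c in("wrist","top"):
    im,d,P=snap(c)
    q=P[(abs(P[...,2]-.117)<.01)&(abs(P[...,0]-.66)<.05)&(abs(P[...,1])<.03)]
    print(c,len(q),np.median(q[:,2]))
E
```

```text
[-3.50438904  0.5857576   3.48275456]
wrist 35885 0.1160475198372335
top 250 0.11593071292293766
```

Contact is felt and the chock's top reads 0.116 m, so it is on the floor. I'll release and rise.

>>> carry_out:
  deltas: [0,0,0,0,0,0,0,0,0,0,0,0,0,0,0,0,0,0,0,0,0,0,0,0]
  grip: 75

```text
time: 13.72
eef_pos: [0.6192, -0.0015, 0.0482]
tcp_rot: [0.997, 0.071, 0.0, 0.0]
contact_force: [0.6, 0.3, -0.5]
opening: 0.752
finger_force: 0.0
```

>>> carry_out:
  deltas: [0,0,-0.01,0,0,0,0,0,-0.03,0,0,0,0,0,-0.06,0,0,0,0,0,-0.1,0,0,0,0,0,-0.13,0,0,0]

```text
time: 14.35
eef_pos: [0.6201, -0.0015, 0.1826]
tcp_rot: [0.997, 0.071, 0.002, 0.001]
contact_force: [1.5, 0.2, -0.5]
opening: 0.752
finger_force: 0.0
```

>>> carry_out:
  deltas: [0,0,0,0,0,0,0,0,0,0,0,0]
  grip: 100

```text
time: 14.6
eef_pos: [0.6187, -0.0014, 0.1782]
tcp_rot: [0.997, 0.071, -0.0, -0.0]
contact_force: [0.7, 0.5, -0.7]
opening: 0.999
finger_force: 0.0
```

```bash
cat > blk.py <<'E'
from crate import *
np.set_printoptions(precision=4,suppress=True)
a=np.radians(8.2);e=np.array([np.cos(a),np.sin(a)]);f=np.array([-e[1],e[0]])
def W(x,y): return np.array([.5895,-.0005])+(x*e+y*f)/1e3
E
python3 - <<'E'
from blk import *
s=ctrl.get_state();print(s["time"],s["eef_pos"])
for c in("wrist","top"):
    im,d,P=snap(c);print(c);crate(P)
    q=P[(abs(P[...,2]-.116)<.005)&(abs(P[...,0]-.62)<.16)&(abs(P[...,1])<.06)]
    print("chock",len(q),np.median(q[:,2]),cv2.minAreaRect((q[:,:2]*1000).astype(np.float32)))
# block pick: offset +38 mm along crate y at place => block long axis dir. rotate +24.9: long axis yaw 73.3 maps to 98.2 (=crate +y)
u=np.array([np.cos(np.radians(73.3)),np.sin(np.radians(73.3))])
p=np.array([.6034,.3546])+.038*u;print(p)
plan([((p[0],p[1],.165),-16.7,10),((p[0],p[1],.027),-16.7,5)])
E
```

```text
14.6 [ 0.6187 -0.0014  0.1782]
wrist
wall +y 4808 mid mm 76.71 slope deg -0.52
wall -y 4388 mid mm -77.32 slope deg -0.28
wall -x 1820 mid mm -159.09 slope deg 0.04
wall +x 4622 mid mm 156.95 slope deg 0.8
black 13043 y mm 45.64 z 46.34 slope deg -0.35 xends [-86.7 147.4]
steel 11017 y mm -46.99 z 44.24 slope deg -0.32 xends [-90.7 147.3]
chock 16061 0.11581030562817435 ((619.6139526367188, 1.0585556030273438), (219.2003631591797, 38.0465087890625), 8.079237937927246)
top
wall +y 559 mid mm 76.14 slope deg -0.54
wall -x 225 mid mm -159.26 slope deg 0.57
wall +x 300 mid mm 156.73 slope deg 0.85
black 1542 y mm 43.27 z 46.46 slope deg -0.02 xends [-87.6 147.2]
steel 221 y mm -52.47 z 44.39 slope deg 2.54 xends [-93.1 148.1]
chock 1106 0.1159457098419211 ((620.3822631835938, -0.035152435302734375), (219.22262573242188, 39.21919631958008), 8.013391494750977)
[0.6143 0.391 ]
[0.0052, -0.0389, 0.0012, -0, 0, -0.114, 0.0104, -0.0778, 0.0024, -0, 0, -0.227, 0.0157, -0.1166, 0.0035, -0.001, 0.001, -0.341, 0.0209, -0.1555, 0.0047, -0.001, 0.001, -0.455, 0.0261, -0.1944, 0.0059, -0.001, 0.001, -0.568]
[0.0253, -0.0299, 0.0012, -0, 0, -0.114, 0.0506, -0.0599, 0.0023, -0.001, 0, -0.228, 0.076, -0.0899, 0.0035, -0.001, 0.001, -0.341, 0.1013, -0.1198, 0.0047, -0.001, 0.001, -0.455, 0.1266, -0.1498, 0.0058, -0.001, 0.001, -0.569]
--
[-0, 0, 0.0276, -0, -0, 0, -0, 0, 0.0552, -0, -0, 0, -0, 0, 0.0828, -0, -0, 0, -0, 0.0001, 0.1104, -0, -0, 0, -0, 0.0001, 0.138, -0, -0, 0]
--
```

>>> carry_out:
  deltas: [0.0052,-0.0389,0,0,0,-0.114,0.0104,-0.0778,0,0,0,-0.227,0.0157,-0.1166,0,0,0,-0.341,0.0209,-0.1555,0,0,0,-0.455,0.0261,-0.1944,0,0,0,-0.568]

```text
time: 15.32
eef_pos: [0.6162, 0.1958, 0.1764]
tcp_rot: [0.937, 0.35, -0.002, -0.0]
contact_force: [1.4, 0.3, -0.1]
opening: 1.002
finger_force: 0.0
```

>>> carry_out:
  deltas: [0.0253,-0.0299,0,0,0,-0.114,0.0506,-0.0599,0,0,0,-0.228,0.076,-0.0899,0,0,0,-0.341,0.1013,-0.1198,0,0,0,-0.455,0.1266,-0.1498,0,0,0,-0.569]

```text
time: 15.95
eef_pos: [0.6145, 0.3917, 0.176]
tcp_rot: [0.801, 0.599, -0.002, -0.0]
contact_force: [0.8, 0.3, 0.1]
opening: 1.003
finger_force: 0.0
```

>>> carry_out:
  deltas: [0,0,0,0,0,0,0,0,0,0,0,0]

```text
time: 16.2
eef_pos: [0.6149, 0.3901, 0.1767]
tcp_rot: [0.802, 0.597, -0.001, -0.0]
contact_force: [0.9, -0.7, -0.1]
opening: 0.999
finger_force: 0.0
```

```bash
python3 - <<'E'
from blk import *
im,d,P=snap("wrist")
q=P[(abs(P[...,2]-.095)<.01)&(P[...,0]>.53)&(P[...,0]<.68)&(abs(P[...,1]-.355)<.1)]
print(len(q),cv2.minAreaRect((q[:,:2]*1000).astype(np.float32)))
s=ctrl.get_state();print(s["eef_pos"])
plan([((.6143,.391,.027),-16.7,5)])
E
```

```text
9845 ((603.058837890625, 356.99591064453125), (134.3283233642578, 50.17327880859375), 73.22322845458984)
[0.6152 0.3897 0.1771]
[0.0002, -0.0002, 0.03, -0, 0, -0, 0.0005, -0.0004, 0.06, -0.001, 0.001, -0, 0.0007, -0.0006, 0.09, -0.001, 0.001, -0, 0.001, -0.0008, 0.1201, -0.001, 0.001, -0.001, 0.0012, -0.001, 0.1501, -0.001, 0.002, -0.001]
--
```

>>> carry_out:
  deltas: [0,0,0.04,0,0,0,0,0,0.08,0,0,0,0,0,0.115,0,0,0,0,0,0.138,0,0,0,0,0,0.15,0,0,0]

```text
time: 16.88
eef_pos: [0.6151, 0.3898, 0.0269]
tcp_rot: [0.803, 0.597, -0.001, -0.0]
contact_force: [-0.5, -0.2, -0.1]
opening: 1.002
finger_force: 0.0
```

>>> carry_out:
  deltas: [0,0,0,0,0,0,0,0,0,0,0,0,0,0,0,0,0,0,0,0,0,0,0,0,0,0,0,0,0,0]
  grip: 0
  grip_force: 110

```text
time: 17.5
eef_pos: [0.617, 0.3919, 0.0309]
tcp_rot: [0.802, 0.597, 0.002, 0.0]
contact_force: [-0.7, 0.9, 4.9]
opening: 0.563
finger_force: 114.2
```

>>> carry_out:
  deltas: [0,0,-0.005,0,0,0,0,0,-0.015,0,0,0,0,0,-0.02,0,0,0]

```text
time: 17.88
eef_pos: [0.6152, 0.3906, 0.0484]
tcp_rot: [0.802, 0.597, -0.0, -0.0]
contact_force: [0.4, 0.2, -2.1]
opening: 0.564
finger_force: 113.4
```

>>> carry_out:
  deltas: [0,0,-0.02,0,0,0,0,0,-0.045,0,0,0,0,0,-0.07,0,0,0,0,0,-0.095,0,0,0,0,0,-0.115,0,0,0]

```text
time: 18.5
eef_pos: [0.6159, 0.391, 0.166]
tcp_rot: [0.802, 0.597, 0.001, 0.0]
contact_force: [0.9, 0.9, -2.3]
opening: 0.564
finger_force: 113.5
```

```bash
python3 - <<'E'
from blk import *
s=ctrl.get_state();print(s["eef_pos"],s["opening"],s["contact_force"])
im,d,P=snap("wrist")
# place: space x -150.5..-97 => centre -123.7
p=W(-123.7,38);print(p)
plan([((p[0],p[1],.16),8.2,8)])
E
```

```text
[0.6159 0.391  0.166 ] 0.5635669985405679 [ 0.8794  0.8783 -2.264 ]
[0.4616 0.0195]
[-0.0502, -0.0053, 0.0009, 0.001, -0, -0.054, -0.1003, -0.0106, 0.0019, 0.002, -0.001, -0.109, -0.1505, -0.0159, 0.0028, 0.002, -0.001, -0.163, -0.2006, -0.0212, 0.0037, 0.003, -0.002, -0.217, -0.2508, -0.0265, 0.0046, 0.004, -0.002, -0.271]
[-0.0469, -0.0185, 0.0011, 0.001, -0.001, -0.055, -0.0938, -0.037, 0.0022, 0.001, -0.001, -0.109, -0.1407, -0.0555, 0.0032, 0.002, -0.001, -0.163]
--
```

>>> carry_out:
  deltas: [-0.0502,-0.0053,0,0,0,-0.054,-0.1003,-0.0106,0,0,0,-0.109,-0.1505,-0.0159,0,0,0,-0.163,-0.2006,-0.0212,0,0,0,-0.217,-0.2508,-0.0265,0,0,0,-0.271]

```text
time: 19.18
eef_pos: [0.5171, 0.1568, 0.1633]
tcp_rot: [0.713, 0.701, -0.0, 0.0]
contact_force: [-0.1, -0.3, -2.5]
opening: 0.564
finger_force: 114.0
```

>>> carry_out:
  deltas: [-0.0469,-0.0185,0,0,0,-0.055,-0.0938,-0.037,0,0,0,-0.109,-0.1407,-0.0555,0,0,0,-0.163,-0.1407,-0.0555,0,0,0,-0.163,-0.1407,-0.0555,0,0,0,-0.163]

```text
time: 19.8
eef_pos: [0.4598, 0.0187, 0.1636]
tcp_rot: [0.655, 0.755, 0.0, 0.0]
contact_force: [0.3, 0.4, -1.5]
opening: 0.567
finger_force: 114.1
```

```bash
python3 - <<'E'
from blk import *
s=ctrl.get_state();print(s["time"],s["eef_pos"],"yaw",np.degrees(np.arctan2(*R.from_quat(s["tcp_rot"]).as_matrix()[[1,0],1])))
ims=[]
for c in("wrist","top","side"):
    im,d,P=snap(c);ims.append(im);np.savez("b_"+c,P=P)
    D=P[...,:2]-[.5895,-.0005];X=D@e*1e3;Y=D@f*1e3;Z=P[...,2]*1e3
    k=(Z>220)&(Z<245)&(abs(X+124)<40)&(abs(Y)<90)&(im.max(-1)>75)
    q=np.stack([X,Y,Z],-1)[k]
    print(c,len(q))
    if len(q)>50:
        print("ext",np.percentile(q,[1,50,99],axis=0),"ztilt along y, x",np.polyfit(q[:,1],q[:,2],1)[0],np.polyfit(q[:,0],q[:,2],1)[0]);print(cv2.minAreaRect(q[:,:2].astype(np.float32)))
    k=(abs(Z-61)<4)&(X<-140)&(X>-175)&(abs(Y)<70)
    if k.sum()>20:print("-x wall",np.percentile(X[k],[1,99]),k.sum())
    for n,yc in(("black",44),("steel",-48)):
        k=(abs(Y-yc)<10)&(Z>35)&(Z<80)&(X<-75)&(X>-130)
        if k.sum()>5:print(n,"end",np.percentile(X[k],[1,5]))
save("m5",np.hstack([cv2.resize(ims[0],(400,300)),cv2.resize(ims[2][120:270,260:460],(400,300))]))
E
```

```text
19.8 [0.4598 0.0187 0.1636] yaw 8.13277368608985
wrist 20119
ext [[-149.9247    3.6316  221.7174]
 [-125.5052   41.0467  227.7047]
 [-101.0505   67.7558  229.7819]] ztilt along y, x -0.01394033789659198 -0.021188463547048553
((-125.7771987915039, 34.10759735107422), (68.25733947753906, 75.52099609375), 89.49410247802734)
-x wall [-174.8907 -150.7326] 918
black end [-91.5752 -91.4654]
top 172
ext [[-148.4781   13.8703  222.4516]
 [-119.9776   58.3148  227.287 ]
 [-100.4081   66.0495  232.3143]] ztilt along y, x 0.026172853341728072 -0.03094734344539923
((-125.11555480957031, -0.0301361083984375), (133.12081909179688, 49.51025390625), 89.42682647705078)
-x wall [-174.5993 -150.6318] 104
black end [-90.2728 -89.4921]
steel end [-81.5363 -81.3905]
side 405
ext [[-154.5828  -53.7725  220.9851]
 [-124.0786   26.7944  227.4781]
 [ -97.5803   72.9684  235.5666]] ztilt along y, x -0.0079746344227774 -0.0318180702831933
((-117.8602294921875, 9.700103759765625), (58.130924224853516, 133.06858825683594), 12.340639114379883)
-x wall [-174.5881 -149.9774] 173
black end [-92.0266 -91.9707]
steel end [-97.8342 -97.0751]
```

View pics/m5.png

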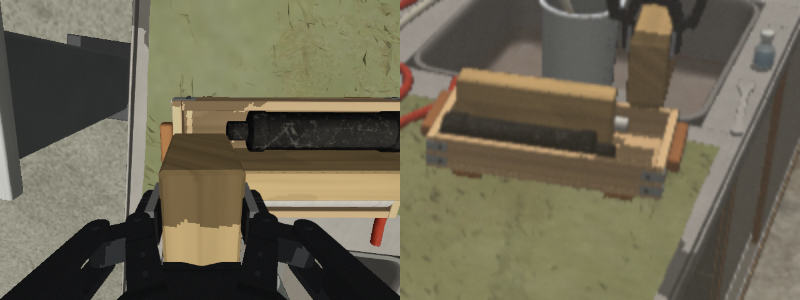

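The wrist view shows the block at (200, 170) over the empty end, beside the black tube's stub at (237, 130). The side crop shows the chock standing between the tubes. The block spans x from -150 to -101 and the free space is -150.5 to -97.5, so I'll shift it +1.8 mm, correct the yaw by 0.3° and lower it.

>>> carry_out:
  deltas: [0,0.0018,0.012,0,0,-0.005,0,0.0018,0.027,0,0,-0.005,0,0.0018,0.042,0,0,-0.005,0,0.0018,0.05,0,0,-0.005,0,0.0018,0.054,0,0,-0.005]

```text
time: 20.58
eef_pos: [0.4611, 0.0189, 0.1084]
tcp_rot: [0.653, 0.757, -0.0, -0.001]
contact_force: [-0.9, -0.0, -2.9]
opening: 0.569
finger_force: 114.2
```

>>> carry_out:
  deltas: [0,0,0,0,0,0,0,0,0,0,0,0]

```text
time: 20.82
eef_pos: [0.4621, 0.0187, 0.1099]
tcp_rot: [0.653, 0.757, 0.0, 0.001]
contact_force: [0.4, -0.0, -2.0]
opening: 0.564
finger_force: 114.2
```

```bash
python3 - <<'E'
from blk import *
s=ctrl.get_state();print(s["time"],s["eef_pos"],s["contact_force"])
for c in("wrist","top","side"):
    im,d,P=snap(c)
    D=P[...,:2]-[.5895,-.0005];X=D@e*1e3;Y=D@f*1e3;Z=P[...,2]*1e3
    k=(abs(Z-174)<5)&(abs(X+124)<35)&(abs(Y)<80)&(im.max(-1)>75)
    q=np.stack([X,Y,Z],-1)[k]
    if len(q)>50:
        print(c,len(q),np.percentile(q,[1,50,99],axis=0));print(cv2.minAreaRect(q[:,:2].astype(np.float32)))
E
```

```text
20.825 [0.4621 0.0187 0.1099] [ 0.399  -0.032  -1.9797]
wrist 19697 [[-147.5572    3.3626  170.2216]
 [-123.5531   40.1058  174.086 ]
 [ -99.2415   67.3554  175.5906]]
((-123.89678955078125, 33.95195388793945), (67.91282653808594, 60.547889709472656), 89.78857421875)
top 125 [[-146.4679  -63.2966  169.6552]
 [-116.8144   58.8586  174.0496]
 [ -99.0346   65.6115  177.7977]]
((-122.90776062011719, -0.09703826904296875), (132.19580078125, 48.13600158691406), 89.82176208496094)
side 356 [[-148.8985  -42.9068  169.245 ]
 [-121.7434   24.3904  174.0392]
 [ -99.082    71.233   178.3725]]
((-126.46556091308594, 10.872154235839844), (122.33795928955078, 57.466796875), 88.37649536132812)
```

>>> carry_out:
  deltas: [0,0,0.004,0,0,0,0,0,0.008,0,0,0,0,0,0.012,0,0,0,0,0,0.016,0,0,0,0,0,0.02,0,0,0]

```text
time: 21.6
eef_pos: [0.4615, 0.0189, 0.089]
tcp_rot: [0.653, 0.757, -0.0, -0.0]
contact_force: [1.2, -0.9, -2.5]
opening: 0.564
finger_force: 114.2
```

>>> carry_out:
  deltas: [0,0,0.003,0,0,0,0,0,0.006,0,0,0,0,0,0.009,0,0,0,0,0,0.012,0,0,0,0,0,0.012,0,0,0]

```text
time: 22.22
eef_pos: [0.4614, 0.0189, 0.0771]
tcp_rot: [0.653, 0.757, -0.0, -0.0]
contact_force: [-0.3, -0.7, -1.7]
opening: 0.56
finger_force: 114.2
```

>>> carry_out:
  deltas: [0,0,0.003,0,0,0,0,0,0.006,0,0,0,0,0,0.009,0,0,0,0,0,0.012,0,0,0,0,0,0.012,0,0,0]

```text
time: 22.85
eef_pos: [0.4614, 0.0189, 0.065]
tcp_rot: [0.653, 0.757, -0.0, -0.0]
contact_force: [0.3, -0.1, -2.5]
opening: 0.566
finger_force: 114.2
```

>>> carry_out:
  deltas: [0,0,0.002,0,0,0,0,0,0.004,0,0,0,0,0,0.006,0,0,0,0,0,0.008,0,0,0,0,0,0.01,0,0,0]

```text
time: 23.48
eef_pos: [0.4616, 0.0189, 0.0552]
tcp_rot: [0.653, 0.757, -0.0, -0.0]
contact_force: [0.1, -0.8, -2.2]
opening: 0.564
finger_force: 114.2
```

>>> carry_out:
  deltas: [0,0,0.001,0,0,0,0,0,0.0015,0,0,0,0,0,0.002,0,0,0,0,0,0.0025,0,0,0,0,0,0.0025,0,0,0]

```text
time: 24.1
eef_pos: [0.4615, 0.0189, 0.0528]
tcp_rot: [0.653, 0.757, -0.0, -0.0]
contact_force: [0.2, -0.4, -3.0]
opening: 0.561
finger_force: 114.2
```

>>> carry_out:
  deltas: [0,0,0.0005,0,0,0,0,0,0.001,0,0,0,0,0,0.001,0,0,0]

```text
time: 24.48
eef_pos: [0.4616, 0.0189, 0.052]
tcp_rot: [0.653, 0.757, -0.0, 0.0]
contact_force: [0.3, -0.2, -1.5]
opening: 0.565
finger_force: 114.4
```

>>> carry_out:
  deltas: [0,0,0.0005,0,0,0,0,0,0.001,0,0,0,0,0,0.001,0,0,0]

```text
time: 24.85
eef_pos: [0.4617, 0.0189, 0.0519]
tcp_rot: [0.653, 0.757, -0.0, -0.0]
contact_force: [-3.3, 0.4, 6.0]
opening: 0.569
finger_force: 115.2
```

```bash
python3 - <<'E'
from blk import *
s=ctrl.get_state();print(s["eef_pos"],s["contact_force"])
for c in("wrist","top"):
    im,d,P=snap(c)
    D=P[...,:2]-[.5895,-.0005];X=D@e*1e3;Y=D@f*1e3;Z=P[...,2]*1e3
    k=(abs(Z-117)<5)&(abs(X+124)<35)&(abs(Y)<80)&(im.max(-1)>75)
    q=np.stack([X,Y,Z],-1)[k]
    print(c,len(q),np.percentile(q,[1,50,99],axis=0))
    for a,b in((-65,-30),(-30,0),(0,30),(30,65)):
        m=(q[:,1]>a)&(q[:,1]<b);print(a,m.sum(),np.median(q[m,2]) if m.any() else None)
E
```

```text
[0.4617 0.0189 0.0519] [-3.2693  0.4213  5.9676]
wrist 19813 [[-148.4251    3.5473  112.9868]
 [-123.8322   40.4396  116.1052]
 [ -98.8702   67.459   117.8579]]
-65 0 None
-30 2 115.13633557509411
0 6919 116.11648943473745
30 11425 116.18945409628466
top 99 [[-145.6754  -65.6254  112.3924]
 [-114.7171   59.7408  115.6017]
 [ -98.0813   65.8049  120.0129]]
-65 1 116.48802692982052
-30 0 None
0 0 None
30 91 115.53463455015999
```

>>> carry_out:
  deltas: [0,0,0,0,0,0,0,0,0,0,0,0,0,0,0,0,0,0,0,0,0,0,0,0]
  grip: 85

```text
time: 25.45
eef_pos: [0.4616, 0.0188, 0.0507]
tcp_rot: [0.653, 0.757, 0.0, 0.0]
contact_force: [0.4, -0.3, 0.4]
opening: 0.851
finger_force: 0.0
```

>>> carry_out:
  deltas: [0,0,-0.01,0,0,0,0,0,-0.03,0,0,0,0,0,-0.06,0,0,0,0,0,-0.1,0,0,0,0,0,-0.13,0,0,0]

```text
time: 26.08
eef_pos: [0.4622, 0.0188, 0.1835]
tcp_rot: [0.653, 0.757, 0.001, 0.001]
contact_force: [0.4, 0.5, -0.7]
opening: 0.853
finger_force: 0.0
```

>>> carry_out:
  deltas: [-0.05,0,0,0,0,0,-0.1,0,0,0,0,0,-0.15,0,0,0,0,0,-0.19,0,0,0,0,0,-0.19,0,0,0,0,0]

```text
time: 26.7
eef_pos: [0.4898, -0.1715, 0.1816]
tcp_rot: [0.654, 0.756, -0.0, 0.001]
contact_force: [0.2, 0.6, 0.1]
opening: 0.85
finger_force: 0.0
```

```bash
python3 - <<'E'
from blk import *
ims=[]
for c in("top","side"):
    im,d,P=snap(c);ims.append(im);print(c);crate(P)
    D=P[...,:2]-[.5895,-.0005];X=D@e*1e3;Y=D@f*1e3;Z=P[...,2]*1e3
    for n,m in(("chock",(X>-92)&(X<150)&(abs(Y+5)<30)),("block",(X<-92)&(X>-160)&(abs(Y)<80))):
        k=m&(abs(Z-116)<5);q=np.stack([X,Y],-1)[k].astype(np.float32);print(n,len(q),np.median(Z[k]),cv2.minAreaRect(q))
save("m6",np.hstack([cv2.resize(ims[0][150:330,180:500],(400,225)),cv2.resize(ims[1][120:330,180:460],(400,300))[:225]]))
E
```

```text
top
wall +y 546 mid mm 76.16 slope deg -0.53
wall -y 461 mid mm -76.44 slope deg 0.08
wall -x 263 mid mm -160.24 slope deg 0.87
wall +x 300 mid mm 157.83 slope deg 0.62
black 1535 y mm 43.31 z 46.44 slope deg -0.19 xends [-104.1  147.5]
steel 980 y mm -48.51 z 44.38 slope deg -0.24 xends [-95.3 147.5]
chock 1392 115.91472411819149 ((30.509109497070312, -4.075946807861328), (39.33880615234375, 219.77928161621094), 89.89468383789062)
block 1175 115.91904001700226 ((-124.67281341552734, -1.2724533081054688), (136.22816467285156, 49.880340576171875), 89.8497085571289)
side
wall +y 438 mid mm 78.64 slope deg -0.41
wall -x 126 mid mm -159.25 slope deg -0.18
wall +x 103 mid mm 158.5 slope deg -1.39
black 822 y mm 41.47 z 48.39 slope deg 0.4 xends [-139.4  147.4]
chock 612 115.6695172229094 ((29.39604949951172, -1.3568344116210938), (220.30091857910156, 51.3747444152832), 0.4560283422470093)
block 458 115.9925092776834 ((-126.10823822021484, 2.817230224609375), (141.9671630859375, 50.14405822753906), 89.82660675048828)
```

View pics/m6.png

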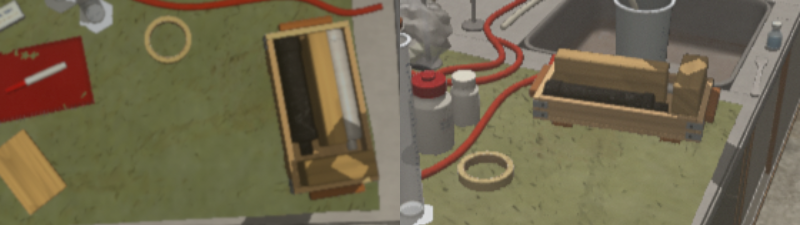

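Both views show the chock standing between the tubes and the block closing off the -x end. Both tops are at 116 mm, so both sit flat on the floor. The tape and offcut are untouched, and the gripper is clear.

```bash
python3 -c "
from plant import ctrl
print(ctrl.sign_off())"
```

```text
the job is handed in; nothing more can be done
None
```

The job is handed in at about 27 s: the chock stands on the crate floor between the tubes, inside their ends, and the end block closes off the empty end, both flat on the floor; my first grasp closed on air because the real fingertips sit about 35 mm higher than reported, and I corrected for that.

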